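# Set out the vases by height

### The job

Put the four white vases on display: stand one in the middle of each cork mat, in order of height, with the tallest next to the brass candlestick and stepping down to the shortest beside the blue bowl. Set each down gently and upright, knock none over, and leave the candlestick and the bowl where they are.

Things in the scene. Friction and masses are not known exactly. Their poses are not given: they have to be found in the camera images.
- vase_tall: White glazed stoneware vase, round and upright, origin at the centre of its underside, z up along its axis. The tallest: 170 mm high, belly 62 mm across (widest 50 mm up), slim straight round neck 32 mm across from 125 mm up to the rim at 170 mm. About 0.3 kg.
- vase_high: White glazed stoneware vase, round and upright, origin at the centre of its underside, z up along its axis. The second tallest: 138 mm high, belly 62 mm across (widest 55 mm up), straight round neck 42 mm across from 98 mm up to the rim at 138 mm. About 0.25 kg.
- vase_low: White glazed stoneware vase, round and upright, origin at the centre of its underside, z up along its axis. The third tallest: 106 mm high, belly 62 mm across (widest 40 mm up), slim straight round neck 30 mm across from 68 mm up to the rim at 106 mm. About 0.2 kg.
- vase_short: White glazed stoneware vase, round and upright, origin at the centre of its underside, z up along its axis. The shortest: 74 mm high, belly 60 mm across (widest 22 mm up), straight round neck 42 mm across from 38 mm up to the rim at 74 mm. About 0.16 kg.
- mat1: Round cork mat, 72 mm across, 4 mm thick, fixed on a pale wooden board (540 x 90 mm, 16 mm high) that lies on the table. Origin at the centre of its underside, 16 mm above the table; its top, where a vase stands, is 20 mm above the table; y along the row. The mats form a straight row, 90 mm apart; this one is at the left end (+y) of the row.
- mat2: Round cork mat, 72 mm across, 4 mm thick, fixed on a pale wooden board (540 x 90 mm, 16 mm high) that lies on the table. Origin at the centre of its underside, 16 mm above the table; its top, where a vase stands, is 20 mm above the table; y along the row. The mats form a straight row, 90 mm apart; this one is second from the left (+y).
- mat3: Round cork mat, 72 mm across, 4 mm thick, fixed on a pale wooden board (540 x 90 mm, 16 mm high) that lies on the table. Origin at the centre of its underside, 16 mm above the table; its top, where a vase stands, is 20 mm above the table; y along the row. The mats form a straight row, 90 mm apart; this one is third from the left (+y).
- mat4: Round cork mat, 72 mm across, 4 mm thick, fixed on a pale wooden board (540 x 90 mm, 16 mm high) that lies on the table. Origin at the centre of its underside, 16 mm above the table; its top, where a vase stands, is 20 mm above the table; y along the row. The mats form a straight row, 90 mm apart; this one is at the right end (-y) of the row.
- candlestick: Loose brass candlestick with a blue candle, 172 mm high, foot 72 mm across, stem and candle at most 34 mm across. Stands on the display board at one end of the row, left or right, 90 mm past the end mat. Origin at the centre of its foot. Not to be moved; it shows at which end the tallest vase belongs.
- bowl: Loose small blue ceramic bowl, 82 mm across, 45 mm high, standing on the board at the other end of the row, 90 mm past that end mat. Origin at the centre of its underside. Not to be moved.

How it is judged:
By the outcome, as a careful person would: the job done as asked, in the order asked, and still so for the second after the job is handed in, with the robot touching nothing.
It also fails if it takes over 106 s, if anything falls off the work surface, if the arm or the gripper's body presses on something with over 40 N, if the wrist force passes 120 N, or if a joint passes its speed limit or range.

### The arm

A 6-joint arm with a two-finger parallel gripper is mounted at the origin on the work surface. World frame = base frame: x ahead of the robot, y to its left, z up, the work surface at z = 0. Lengths are in m, angles in rad, forces in N, time in s.
With the tool pointing down it reaches from about 0.3 to 0.775 m from the base axis. Payload 14.6 kg.
Tool frame: the origin (TCP) lies between the finger pads; the fingertips stand ctrl.tip_extent ahead of it and the grasp point (between the pads) lies 3 mm ahead of it (ctrl.tip_extent is the distance from the TCP to the fingertips, in m); z points along the fingers, y is the line along which they close (so a half turn about z gives the same grasp; the last joint's range is limited). The gripper opens to 94 mm and grips with 3 to 60 N. Pads are 16 mm wide; open, the fingers measure 119 mm over their backs; the gripper's body (75 mm by 177 mm) begins 78 mm behind the grasp point.
Start: joints at [-1.172, 0.3, 1.521, -0, 1.321, -0.067], TCP at [0.247, -0.491, 0.205] pointing down, gripper open.
Joint ranges: [-3.03, 3.03], [-0.79, 2.21], [0.23, 2.52], [-1.04, 4.18], [0, 3.07], [-2.55, 2.55]. Speed limits (rad/s): [2.22, 2.22, 2.57, 3.14, 3.14, 3.14].

### API

Orientations are given as [roll, pitch, yaw] about the fixed x, y, z axes, in that order (R = Rz(yaw) Ry(pitch) Rx(roll)).
In Python, from station import ctrl, viewer, ticket, get_obs gives the robot as it stands (ctrl), with the cameras (viewer), the readings as plain functions and the job (ticket).
- The arm moves only by the shell command python3 shift.py [OPENING] [FORCE], which reads ROWS from standard input. ROWS is a JSON list of rows, 1 to 10 of them, each written [[dx, dy, dz], [rx, ry, rz]]: dx, dy, dz in m, then a rotation vector rx, ry, rz in rad; each row shifts and turns the commanded pose from where the row before left it, along the tool's axes as they then stand; what a row does not reach is not made up. A row lasts 1/10 s, in which the tool goes at most 0.05 m and 0.15 rad, less where a joint would pass 70% of its speed; a pose out of reach is approached as far as the arm can. OPENING is the finger opening in m, set as the command begins (- or left out keeps the last). The fingers move at their own pace and stop on an object; FORCE is the grip in N (left out, the last holds). Time passes only in rows, so rows that do not move let the fingers close. It prints the time, the measured TCP pose, the force, the opening and the grip force at its end. Input that does not fit is refused with a message, and nothing moves.
- get_obs(): the state, without advancing time (a new reading comes with each control period).
- viewer.camera(name): name is "side" or "top" or "wrist"; returns a dict with "pixels" (420x560x3 uint8, blue, green, red), "fx", "fy", "cx", "cy" (pixels), "extrinsics" (4x4, takes a point from camera to world coordinates). Camera axes: x right, y up, looking along -z (the intrinsics and any distortion apply to the point x, -y, -z); pixel columns grow to the right and rows downward; lengths in m; the calibration is good to about 2 mm. A picture is of the moment at which its call begins. There is no depth.
- ticket.hand_in(): hands the job in; it is judged then, once.
The state is a dict: "time_s": time; "qpos": joint angles; "joint_vel": joint speeds; "tau": joint torques, N m; "ee_pos": TCP position; "eef_rot": TCP orientation; "force": force on the tool from outside, world axes, zero at the start; "moment": the same for the moment, N m; "grip_width": finger opening in m; "grip_force": force on a finger pad.
Only numpy, scipy, OpenCV 4.12 (cv2) and the standard library are available. Lean on these libraries where they do the work, as an engineer would, in place of code of your own. Each camera call takes 0.05 s, during which the arm holds its last target. There are 200 camera calls.

## Working session

There is one attempt and no reset: what is moved stays moved. The work goes in short steps, Python scripts to look and compute and a shell command to move; the robot and the scene stay as the last step left them, time stands still between calls to the robot, and variables do not carry over. Pictures are saved under pics/ and viewed, at most 14 in all, crops included, and the job is handed in when it is done.

```bash
ls; mkdir -p pics; python3 - <<'E'
from station import ctrl, viewer, ticket, get_obs
import cv2
print(ctrl.tip_extent, get_obs())
for n in("top","side"):
    c=viewer.camera(n); cv2.imwrite(f"pics/{n}0.png",c["pixels"]); print({k:v for k,v in c.items() if k!="pixels"})
E
```

```text
pics
shift.py
station.py
0.022 {'time_s': 0.0, 'qpos': array([-1.17159038e+00,  3.00457036e-01,  1.52159943e+00, -1.27946946e-05,
        1.32074086e+00, -6.66003795e-02]), 'joint_vel': array([ 0.00048464, -0.00011108,  0.00018361, -0.00116951, -0.00014461,
       -0.00020939]), 'tau': array([-4.39662963e-04, -5.31802726e+01, -3.52736056e+01,  7.08753197e-02,
        2.43863388e-02, -8.89891680e-05]), 'ee_pos': array([ 0.24691279, -0.49114443,  0.2039863 ]), 'eef_rot': array([-3.14038983e+00, -6.78069377e-05,  4.65809457e-01]), 'force': array([ 0.1841226 , -0.31480585,  0.2510271 ]), 'moment': array([0.02977861, 0.00529489, 0.02507245]), 'grip_force': 0.0, 'grip_width': 0.09428554306916899}
{'fx': 507.56714281523494, 'fy': 507.56714281523494, 'cx': 279.09654639156975, 'cy': 216.80137007441584, 'extrinsics': array([[ 0.00609675,  0.99773045, -0.0670581 ,  0.46237859],
       [-0.99979427,  0.00478458, -0.01971091,  0.01547964],
       [-0.01934533,  0.06716447,  0.99755436,  0.95835318],
       [ 0.        ,  0.        ,  0.        ,  1.        ]])}
{'fx': 412.0057599360078, 'fy': 412.0057599360078, 'cx': 285.28199076018643, 'cy': 211.00304249386656, 'extrinsics': array([[-0.95988061,  0.20788249, -0.18818629,  0.38568081],
       [-0.28033466, -0.72687567,  0.62694835,  0.50336249],
       [-0.00645645,  0.6545507 ,  0.75599054,  0.62635559],
       [ 0.        ,  0.        ,  0.        ,  1.        ]])}
```

View pics/top0.png

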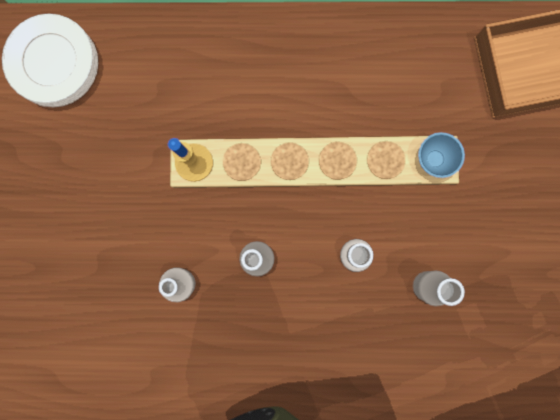

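View pics/side0.png

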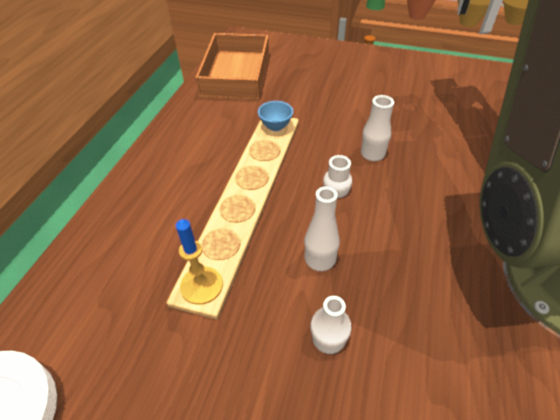

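The top image shows the candlestick at the left (+y) end, foot (194,162), with the mats at (242,161), (290,161), (338,160) and (386,160), and the bowl at (440,156). Matched against the side view, the rims are low (168,287), tall (251,261), short (360,255) and high (451,292).

```bash
cat > h.py <<'E'
import numpy as np, cv2
from station import ctrl, viewer, ticket, get_obs
def ray(c,u,v,z):
    E=c["extrinsics"]; d=E[:3,:3]@np.array([(u-c["cx"])/c["fx"],-(v-c["cy"])/c["fy"],-1]); o=E[:3,3]
    return o+d*(z-o[2])/d[2]
def proj(c,P):
    E=c["extrinsics"]; p=(np.atleast_2d(P)-E[:3,3])@E[:3,:3]
    return np.c_[c["cx"]-c["fx"]*p[:,0]/p[:,2], c["cy"]+c["fy"]*p[:,1]/p[:,2]]
def circ(x,y,z,r,n=60):
    t=np.linspace(0,2*np.pi,n); return np.c_[x+r*np.cos(t),y+r*np.sin(t),0*t+z]
E
python3 - <<'E'
from h import *
R={}
for n,pts in (("top",[(251,261),(451,292),(168,287),(360,255)]),("side",[(327,195),(383,101),(334,305),(340,162)])):
    c=viewer.camera(n)
    for nm,h,p in zip(("tall","high","low","short"),(.17,.138,.106,.074),pts):
        R[n,nm]=ray(c,*p,h); print(n,nm,R[n,nm].round(4))
    hsv=cv2.cvtColor(c["pixels"],cv2.COLOR_BGR2HSV)
    for p in [(242,161),(290,161),(338,160),(386,160)] if n=="top" else [(220,243),(237,208),(252,178),(265,150)]:
        q=hsv[p[1]-2:p[1]+3,p[0]-2:p[0]+3].reshape(-1,3).mean(0); print(p,q.round(),ray(c,*p,.02).round(4))
    # overlay
    s=3; img=cv2.resize(c["pixels"],None,fx=s,fy=s,interpolation=cv2.INTER_CUBIC)
    def dr(P,col): cv2.polylines(img,[np.round(proj(c,P)*s+1).astype(int)],False,col,1)
    for nm,h,r,zb,rb in (("tall",.17,.016,.05,.031),("high",.138,.021,.055,.031),("low",.106,.015,.04,.031),("short",.074,.021,.022,.03)):
        x,y,_=R[n,nm]; dr(circ(x,y,h,r),(0,0,255)); dr(circ(x,y,zb,rb),(0,255,0))
    ms=[(242,161),(290,161),(338,160),(386,160)] if n=="top" else [(220,243),(237,208),(252,178),(265,150)]
    for p in ms: x,y,_=ray(c,*p,.02); dr(circ(x,y,.02,.036),(255,0,0))
    x0,x1,y0,y1=(140,480,130,320) if n=="top" else (160,410,90,360)
    im=img[y0*s:y1*s,x0*s:x1*s]; f=min(800/im.shape[1],600/im.shape[0]); cv2.imwrite(f"pics/{n}1.png",cv2.resize(im,None,fx=f,fy=f,interpolation=cv2.INTER_AREA)); print(im.shape,f)
E
```

```text
top tall [0.4465 0.0742 0.17  ]
top high [ 0.3987 -0.2431  0.138 ]
top low [0.4009 0.2177 0.106 ]
top short [ 0.4562 -0.1076  0.074 ]
(242, 161) [ 16. 105. 210.] [0.6297 0.104  0.02  ]
(290, 161) [ 16. 105. 209.] [0.6299 0.0143 0.02  ]
(338, 160) [ 16. 105. 210.] [ 0.632  -0.0751  0.02  ]
(386, 160) [ 16. 104. 210.] [ 0.6323 -0.1642  0.02  ]
(570, 1020, 3) 0.7843137254901961
side tall [0.4475 0.0767 0.17  ]
side high [ 0.3991 -0.2404  0.138 ]
side low [0.4013 0.2195 0.106 ]
side short [ 0.4552 -0.1073  0.074 ]
(220, 243) [ 18. 126. 246.] [0.6296 0.1075 0.02  ]
(237, 208) [ 18. 126. 247.] [0.6298 0.0191 0.02  ]
(252, 178) [ 18. 125. 248.] [ 0.6292 -0.0681  0.02  ]
(265, 150) [ 18. 126. 246.] [ 0.6307 -0.1601  0.02  ]
(810, 750, 3) 0.7407407407407407
```

View pics/top1.png

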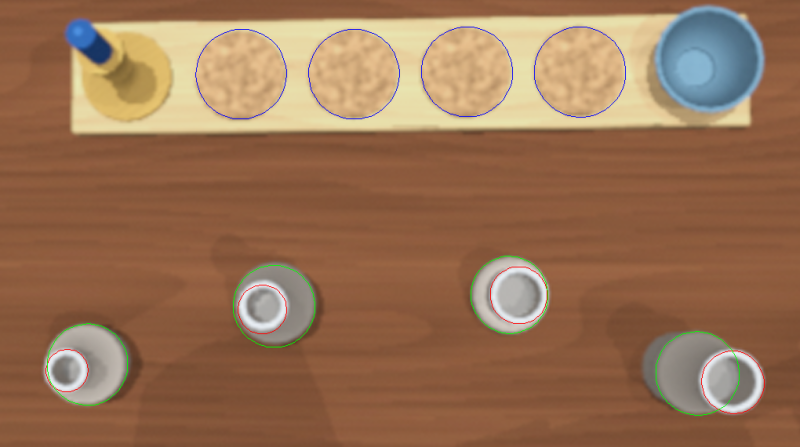

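View pics/side1.png

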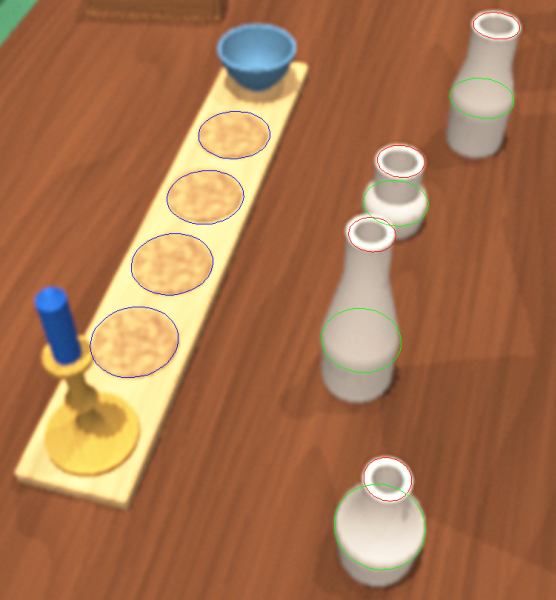

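The overlays fit in both views: rims in red, bellies in green, mats in blue, and the two cameras agree to about 3 mm. I'm starting with the high vase, closing the fingers along world x (yaw 90°) so that they stay clear of the neighbours in the row.

```bash
echo '[[[0, 0, -0.01], [0, 0, -0.138]], [[0, 0, -0.01], [0, 0, -0.138]], [[0, 0, -0.01], [0, 0, -0.138]], [[0, 0, -0.01], [0, 0, -0.138]], [[0, 0, -0.01], [0, 0, -0.138]], [[0, 0, -0.01], [0, 0, -0.138]], [[0, 0, -0.01], [0, 0, -0.138]], [[0, 0, 0], [0, 0, -0.139]], [[0, 0, 0], [0, 0, 0]], [[0, 0, 0], [0, 0, 0]]]' | python3 shift.py 0.094 20
echo '[[[0.03, 0.018, 0], [0, 0, 0]], [[0.03, 0.018, 0], [0, 0, 0]], [[0.03, 0.018, 0], [0, 0, 0]], [[0.03, 0.018, 0], [0, 0, 0]], [[0.03, 0.018, 0], [0, 0, 0]], [[0.03, 0.018, 0], [0, 0, 0]], [[0.03, 0.018, 0], [0, 0, 0]], [[0.03, 0.018, 0], [0, 0, 0]], [[0.009, 0.008, 0], [0, 0, 0]], [[0, 0, 0], [0, 0, 0]]]' | python3 shift.py; echo '[[[0, 0, 0], [0, 0, 0]], [[0, 0, 0], [0, 0, 0]]]' | python3 shift.py
```

```text
time_s: 1.2
ee_pos: [0.247, -0.4913, 0.2742]
eef_rot: [-3.141, -0.001, 1.567]
force: [-1.3, -0.1, -0.4]
grip_width: 0.094
grip_force: 0.0
time_s: 2.2
ee_pos: [0.3996, -0.2417, 0.2744]
eef_rot: [-3.141, -0.0, 1.571]
force: [0.1, 0.0, -0.2]
grip_width: 0.0943
grip_force: 0.0
time_s: 2.4
ee_pos: [0.3985, -0.2434, 0.2744]
eef_rot: [-3.141, -0.0, 1.569]
force: [-0.3, -0.3, -0.5]
grip_width: 0.0941
grip_force: 0.0
```

```bash
python3 - <<'E'
from h import *
c=viewer.camera("wrist"); img=c["pixels"].copy()
print(c["extrinsics"].round(3))
for x,y in ((.3985,-.2418),):
    for z,r in ((.138,.021),(.055,.031),(0,.02)):
        cv2.polylines(img,[np.round(proj(c,circ(x,y,z,r))).astype(int)],False,(0,0,255),1)
cv2.imwrite("pics/w1.png",img)
E
```

```text
[[ 1.     0.002  0.001  0.398]
 [-0.002  0.974  0.226 -0.178]
 [-0.001 -0.226  0.974  0.454]
 [ 0.     0.     0.     1.   ]]
```

View pics/w1.png

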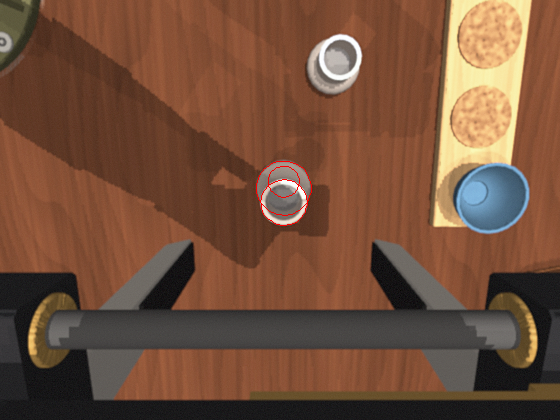

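In the wrist view the high vase's rim, at (284,203), sits on the predicted circle, so the measured position holds. I'll descend and grasp.

```bash
echo '[[[0.0015, 0.0005, 0.03], [0, 0, 0]], [[0, 0, 0.03], [0, 0, 0]], [[0, 0, 0.03], [0, 0, 0]], [[0, 0, 0.03], [0, 0, 0]], [[0, 0, 0.02], [0, 0, 0]], [[0, 0, 0.013], [0, 0, 0]], [[0, 0, 0], [0, 0, 0]], [[0, 0, 0], [0, 0, 0]]]' | python3 shift.py
echo '[[[0, 0, 0], [0, 0, 0]], [[0, 0, 0], [0, 0, 0]], [[0, 0, 0], [0, 0, 0]], [[0, 0, 0], [0, 0, 0]], [[0, 0, 0], [0, 0, 0]], [[0, 0, 0], [0, 0, 0]], [[0, 0, 0], [0, 0, 0]], [[0, 0, 0], [0, 0, 0]], [[0, 0, 0], [0, 0, 0]], [[0, 0, 0], [0, 0, 0]]]' | python3 shift.py 0.03 20
```

```text
time_s: 3.25
ee_pos: [0.3994, -0.2415, 0.122]
eef_rot: [3.141, 0.0, 1.57]
force: [-0.6, 0.7, 0.1]
grip_width: 0.0939
grip_force: 0.0
time_s: 4.25
ee_pos: [0.3995, -0.2409, 0.1216]
eef_rot: [3.142, 0.0, 1.571]
force: [-0.5, 0.3, 1.0]
grip_width: 0.0414
grip_force: 20.0
```

```bash
echo '[[[0, 0, -0.005], [0, 0, 0]], [[0, 0, -0.015], [0, 0, 0]], [[0, 0, -0.02], [0, 0, 0]], [[0, 0, -0.02], [0, 0, 0]], [[0, 0, -0.02], [0, 0, 0]], [[0, 0, -0.015], [0, 0, 0]], [[0, 0, -0.005], [0, 0, 0]], [[0, 0, 0], [0, 0, 0]]]' | python3 shift.py
echo '[[[0.009, 0.0075, 0], [0, 0, 0]], [[0.02, 0.018, 0], [0, 0, 0]], [[0.025, 0.0225, 0], [0, 0, 0]], [[0.025, 0.0225, 0], [0, 0, 0]], [[0.025, 0.0225, 0], [0, 0, 0]], [[0.025, 0.0225, 0], [0, 0, 0]], [[0.025, 0.0225, 0], [0, 0, 0]], [[0.025, 0.0225, 0], [0, 0, 0]], [[0.025, 0.0225, 0], [0, 0, 0]], [[0.025, 0.0225, 0], [0, 0, 0]]]' | python3 shift.py
echo '[[[0.02, 0.018, 0], [0, 0, 0]], [[0.009, 0.0075, 0], [0, 0, 0]], [[0, 0, 0], [0, 0, 0]], [[0, 0, 0], [0, 0, 0]], [[0, 0, 0], [0, 0, 0]], [[0, 0, 0], [0, 0, 0]]]' | python3 shift.py
python3 - <<'E'
from h import *
o=get_obs();p=o["ee_pos"];print(p.round(4),o["eef_rot"].round(4),o["force"])
for n in("top","side"):
    c=viewer.camera(n);s=3;img=cv2.resize(c["pixels"],None,fx=s,fy=s,interpolation=cv2.INTER_CUBIC)
    b=p[2]-.1216
    for z,r in((b+.138,.021),(b+.055,.031)): cv2.polylines(img,[np.round(proj(c,circ(p[0],p[1],z,r))*s+1).astype(int)],False,(0,0,255),1)
    for x,y in((.6297,.1072),(.630,.0172),(.6306,-.0728),(.6312,-.1628)): cv2.polylines(img,[np.round(proj(c,circ(x,y,.02,.036))*s+1).astype(int)],False,(255,0,0),1)
    u,v=proj(c,[p[0],p[1],b+.07])[0]*s; u=int(u);v=int(v); im=img[max(0,v-300):v+300,max(0,u-200):u+200]; cv2.imwrite(f"pics/{n}2.png",im)
a,b=[cv2.imread(f"pics/{n}2.png") for n in("top","side")]; h=min(a.shape[0],b.shape[0]); cv2.imwrite("pics/ts2.png",np.hstack([a[:h],b[:h]])[:600,:800]); print(a.shape,b.shape)
E
```

```text
time_s: 5.05
ee_pos: [0.3996, -0.2409, 0.2218]
eef_rot: [3.141, 0.0, 1.571]
force: [-0.7, -0.4, -2.8]
grip_width: 0.0416
grip_force: 20.0
time_s: 6.05
ee_pos: [0.6056, -0.0098, 0.2202]
eef_rot: [-3.14, -0.0, 1.571]
force: [0.1, -1.1, -1.7]
grip_width: 0.0419
grip_force: 20.0
time_s: 6.65
ee_pos: [0.6302, 0.0162, 0.2219]
eef_rot: [3.141, 0.0, 1.57]
force: [0.2, -0.5, -2.8]
grip_width: 0.0417
grip_force: 20.0
[0.6302 0.0162 0.2219] [3.1413e+00 1.0000e-04 1.5697e+00] [ 0.18144193 -0.49693338 -2.75074731]
(600, 400, 3) (600, 400, 3)
```

View pics/ts2.png

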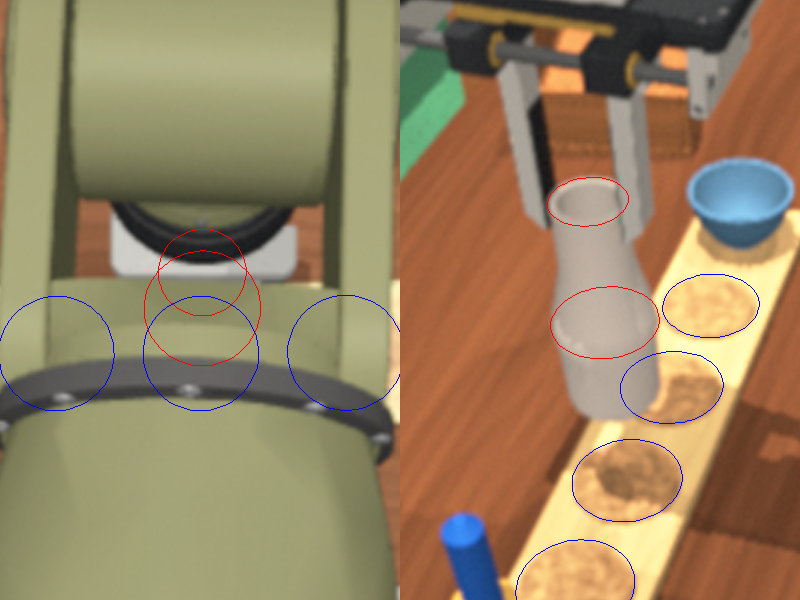

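In the side view the held vase's rim and belly fall on the circles predicted from the TCP, about 0.5 px off, and the mat circles fit too. Lowering now.

```bash
echo '[[[0.001, 0, 0.01], [0, 0, 0]], [[0, 0, 0.02], [0, 0, 0]], [[0, 0, 0.02], [0, 0, 0]], [[0, 0, 0.013], [0, 0, 0]], [[0, 0, 0.007], [0, 0, 0]], [[0, 0, 0.003], [0, 0, 0]], [[0, 0, 0.002], [0, 0, 0]], [[0, 0, 0.001], [0, 0, 0]], [[0, 0, 0.001], [0, 0, 0]], [[0, 0, 0], [0, 0, 0]]]' | python3 shift.py
echo '[[[0, 0, 0.001], [0, 0, 0]], [[0, 0, 0.001], [0, 0, 0]], [[0, 0, 0.001], [0, 0, 0]], [[0, 0, 0], [0, 0, 0]], [[0, 0, 0], [0, 0, 0]]]' | python3 shift.py
```

```text
time_s: 7.75
ee_pos: [0.6306, 0.0181, 0.1448]
eef_rot: [3.141, -0.0, 1.571]
force: [0.2, 0.2, -1.6]
grip_width: 0.0411
grip_force: 20.0
time_s: 8.25
ee_pos: [0.6306, 0.0181, 0.1416]
eef_rot: [3.141, 0.0, 1.571]
force: [0.5, -0.2, -1.4]
grip_width: 0.0416
grip_force: 20.0
```

```bash
echo '[[[0, 0, 0.0005], [0, 0, 0]], [[0, 0, 0], [0, 0, 0]], [[0, 0, 0], [0, 0, 0]]]' | python3 shift.py; echo '[[[0, 0, 0], [0, 0, 0]], [[0, 0, 0], [0, 0, 0]], [[0, 0, 0], [0, 0, 0]], [[0, 0, 0], [0, 0, 0]], [[0, 0, 0], [0, 0, 0]], [[0, 0, 0], [0, 0, 0]]]' | python3 shift.py 0.07

```

```text
time_s: 8.55
ee_pos: [0.6307, 0.0181, 0.1416]
eef_rot: [3.141, 0.0, 1.571]
force: [-2.1, 0.7, 5.1]
grip_width: 0.0418
grip_force: 20.0
time_s: 9.15
ee_pos: [0.6305, 0.0181, 0.141]
eef_rot: [-3.142, 0.0, 1.571]
force: [-0.4, 0.5, -0.1]
grip_width: 0.0699
grip_force: 0.0
```

```bash
echo '[[[0, 0, -0.01], [0, 0, 0]], [[0, 0, -0.03], [0, 0, 0]], [[0, 0, -0.03], [0, 0, 0]], [[0, 0, -0.03], [0, 0, 0]], [[0, 0, -0.03], [0, 0, 0]], [[0.007, -0.0236, 0], [0, 0, 0]], [[0.0095, -0.03, 0], [0, 0, 0]], [[0.0095, -0.03, 0], [0, 0, 0]], [[0.0095, -0.03, 0], [0, 0, 0]], [[0.0095, -0.03, 0], [0, 0, 0]]]' | python3 shift.py 0.094
echo '[[[0.0095, -0.03, 0], [0, 0, 0]], [[0.003, -0.01, 0], [0, 0, 0]], [[0, 0, 0], [0, 0, 0]], [[0, 0, 0], [0, 0, 0]], [[0, 0, 0], [0, 0, 0]]]' | python3 shift.py
```

```text
time_s: 10.15
ee_pos: [0.4857, 0.0634, 0.2718]
eef_rot: [3.141, -0.0, 1.571]
force: [-0.3, -0.6, 1.2]
grip_width: 0.0939
grip_force: 0.0
time_s: 10.65
ee_pos: [0.4477, 0.0753, 0.2709]
eef_rot: [-3.141, 0.0, 1.57]
force: [-0.3, 1.0, -0.7]
grip_width: 0.0944
grip_force: 0.0
```

```bash
echo '[[[0, 0, 0.02], [0, 0, 0]], [[0, 0, 0.03], [0, 0, 0]], [[0, 0, 0.03], [0, 0, 0]], [[0, 0, 0.02], [0, 0, 0]], [[0, 0, 0.012], [0, 0, 0]], [[0, 0, 0.007], [0, 0, 0]], [[0, 0, 0], [0, 0, 0]], [[0, 0, 0], [0, 0, 0]]]' | python3 shift.py
echo '[[[0, 0, 0], [0, 0, 0]], [[0, 0, 0], [0, 0, 0]], [[0, 0, 0], [0, 0, 0]], [[0, 0, 0], [0, 0, 0]], [[0, 0, 0], [0, 0, 0]], [[0, 0, 0], [0, 0, 0]], [[0, 0, 0], [0, 0, 0]], [[0, 0, 0], [0, 0, 0]], [[0, 0, 0], [0, 0, 0]], [[0, 0, 0], [0, 0, 0]]]' | python3 shift.py 0.02 20
echo '[[[0, 0, -0.005], [0, 0, 0]], [[0, 0, -0.015], [0, 0, 0]], [[0, 0, -0.02], [0, 0, 0]], [[0, 0, -0.02], [0, 0, 0]], [[0, 0, -0.02], [0, 0, 0]], [[0, 0, -0.015], [0, 0, 0]], [[0, 0, -0.005], [0, 0, 0]], [[0, 0, 0], [0, 0, 0]]]' | python3 shift.py
```

```text
time_s: 11.45
ee_pos: [0.4474, 0.0756, 0.1528]
eef_rot: [3.141, -0.0, 1.571]
force: [0.5, 0.1, 0.6]
grip_width: 0.0939
grip_force: 0.0
time_s: 12.45
ee_pos: [0.4471, 0.0756, 0.1521]
eef_rot: [3.141, -0.0, 1.571]
force: [1.8, 0.4, -0.6]
grip_width: 0.0315
grip_force: 20.0
time_s: 13.25
ee_pos: [0.4469, 0.0756, 0.2522]
eef_rot: [3.141, -0.0, 1.571]
force: [-0.9, 0.5, -3.9]
grip_width: 0.0313
grip_force: 20.0
```

```bash
echo '[[[0.002, 0.01, 0], [0, 0, 0]], [[0.004, 0.022, 0], [0, 0, 0]], [[0.005, 0.03, 0], [0, 0, 0]], [[0.005, 0.03, 0], [0, 0, 0]], [[0.005, 0.03, 0], [0, 0, 0]], [[0.005, 0.03, 0], [0, 0, 0]], [[0.004, 0.021, 0], [0, 0, 0]], [[0.002, 0.01, 0], [0, 0, 0]], [[0, 0, 0], [0, 0, 0]], [[0, 0, 0], [0, 0, 0]]]' | python3 shift.py
echo '[[[0, 0, 0.01], [0, 0, 0]], [[0, 0, 0.02], [0, 0, 0]], [[0, 0, 0.02], [0, 0, 0]], [[0, 0, 0.013], [0, 0, 0]], [[0, 0, 0.007], [0, 0, 0]], [[0, 0, 0.003], [0, 0, 0]], [[0, 0, 0.002], [0, 0, 0]], [[0, 0, 0.001], [0, 0, 0]], [[0, 0, 0], [0, 0, 0]], [[0, 0, 0], [0, 0, 0]]]' | python3 shift.py
python3 - <<'E'
from station import ctrl, viewer, ticket, get_obs
o=get_obs();print(o["ee_pos"].round(4),o["force"].round(1),o["moment"].round(2))
E
```

```text
time_s: 14.25
ee_pos: [0.6297, 0.1076, 0.2508]
eef_rot: [-3.14, 0.0, 1.571]
force: [0.3, -0.7, -3.5]
grip_width: 0.0312
grip_force: 20.0
time_s: 15.25
ee_pos: [0.6301, 0.1076, 0.1765]
eef_rot: [3.141, -0.0, 1.571]
force: [-0.6, 0.3, -3.6]
grip_width: 0.0314
grip_force: 20.0
[0.6301 0.1076 0.1765] [-0.6  0.3 -3.6] [-0.01 -0.06 -0.04]
```

```bash
echo '[[[0, 0, 0.001], [0, 0, 0]], [[0, 0, 0.001], [0, 0, 0]], [[0, 0, 0.001], [0, 0, 0]], [[0, 0, 0.001], [0, 0, 0]], [[0, 0, 0], [0, 0, 0]], [[0, 0, 0], [0, 0, 0]]]' | python3 shift.py
echo '[[[0, 0, 0.0005], [0, 0, 0]], [[0, 0, 0], [0, 0, 0]], [[0, 0, 0], [0, 0, 0]]]' | python3 shift.py
```

```text
time_s: 15.85
ee_pos: [0.63, 0.1076, 0.1721]
eef_rot: [3.141, -0.0, 1.571]
force: [-0.0, 0.3, -2.6]
grip_width: 0.0312
grip_force: 20.0
time_s: 16.15
ee_pos: [0.6301, 0.1076, 0.1721]
eef_rot: [3.141, -0.0, 1.571]
force: [0.4, 0.1, 3.1]
grip_width: 0.0315
grip_force: 20.0
```

```bash
echo '[[[0, 0, 0], [0, 0, 0]], [[0, 0, 0], [0, 0, 0]], [[0, 0, 0], [0, 0, 0]], [[0, 0, 0], [0, 0, 0]], [[0, 0, 0], [0, 0, 0]], [[0, 0, 0], [0, 0, 0]]]' | python3 shift.py 0.07
echo '[[[0, 0, -0.01], [0, 0, 0]], [[0, 0, -0.03], [0, 0, 0]], [[0, 0, -0.03], [0, 0, 0]], [[0, 0, -0.03], [0, 0, 0]], [[0, 0, -0.01], [0, 0, 0]], [[0.009, -0.019, 0], [0, 0, 0]], [[0.0145, -0.03, 0], [0, 0, 0]], [[0.0145, -0.03, 0], [0, 0, 0]], [[0.0145, -0.03, 0], [0, 0, 0]], [[0.0145, -0.03, 0], [0, 0, 0]]]' | python3 shift.py 0.094
echo '[[[0.0145, -0.03, 0], [0, 0, 0]], [[0.0145, -0.03, 0], [0, 0, 0]], [[0.01, -0.02, 0], [0, 0, 0]], [[0.005, -0.01, 0], [0, 0, 0]], [[0, 0, 0], [0, 0, 0]], [[0, 0, 0], [0, 0, 0]], [[0, 0, 0], [0, 0, 0]]]' | python3 shift.py
```

```text
time_s: 16.75
ee_pos: [0.6299, 0.1076, 0.1715]
eef_rot: [-3.142, -0.0, 1.571]
force: [-0.5, 0.8, -0.3]
grip_width: 0.0695
grip_force: 0.0
time_s: 17.75
ee_pos: [0.4895, 0.175, 0.2809]
eef_rot: [-3.141, 0.0, 1.571]
force: [1.3, 1.8, 0.6]
grip_width: 0.0941
grip_force: 0.0
time_s: 18.45
ee_pos: [0.4016, 0.2182, 0.2813]
eef_rot: [-3.141, 0.0, 1.57]
force: [-0.4, -0.2, -0.2]
grip_width: 0.0939
grip_force: 0.0
```

```bash
echo '[[[0, 0, 0.02], [0, 0, 0]], [[0, 0, 0.03], [0, 0, 0]], [[0, 0, 0.03], [0, 0, 0]], [[0, 0, 0.03], [0, 0, 0]], [[0, 0, 0.03], [0, 0, 0]], [[0, 0, 0.02], [0, 0, 0]], [[0, 0, 0.018], [0, 0, 0]], [[0, 0, 0.01], [0, 0, 0]], [[0, 0, 0], [0, 0, 0]], [[0, 0, 0], [0, 0, 0]]]' | python3 shift.py
echo '[[[0, 0, 0], [0, 0, 0]], [[0, 0, 0], [0, 0, 0]], [[0, 0, 0], [0, 0, 0]], [[0, 0, 0], [0, 0, 0]], [[0, 0, 0], [0, 0, 0]], [[0, 0, 0], [0, 0, 0]], [[0, 0, 0], [0, 0, 0]], [[0, 0, 0], [0, 0, 0]], [[0, 0, 0], [0, 0, 0]], [[0, 0, 0], [0, 0, 0]]]' | python3 shift.py 0.02 20
echo '[[[0, 0, -0.005], [0, 0, 0]], [[0, 0, -0.015], [0, 0, 0]], [[0, 0, -0.02], [0, 0, 0]], [[0, 0, -0.02], [0, 0, 0]], [[0, 0, -0.02], [0, 0, 0]], [[0, 0, -0.02], [0, 0, 0]], [[0, 0, -0.02], [0, 0, 0]], [[0, 0, -0.015], [0, 0, 0]], [[0, 0, -0.005], [0, 0, 0]], [[0, 0, 0], [0, 0, 0]]]' | python3 shift.py
```

```text
time_s: 19.45
ee_pos: [0.4014, 0.2186, 0.094]
eef_rot: [3.141, -0.0, 1.57]
force: [0.2, -0.9, -0.3]
grip_width: 0.0943
grip_force: 0.0
time_s: 20.45
ee_pos: [0.4009, 0.2186, 0.0935]
eef_rot: [3.142, -0.0, 1.571]
force: [0.8, -0.2, -0.5]
grip_width: 0.0292
grip_force: 20.0
time_s: 21.45
ee_pos: [0.401, 0.2186, 0.2338]
eef_rot: [3.141, -0.0, 1.571]
force: [0.6, -0.1, -2.3]
grip_width: 0.0295
grip_force: 20.0
```

```bash
echo '[[[-0.01, 0, 0], [0, 0, 0]], [[-0.025, 0, 0], [0, 0, 0]], [[-0.035, 0, 0], [0, 0, 0]], [[-0.035, 0, 0], [0, 0, 0]], [[-0.035, 0, 0], [0, 0, 0]], [[-0.035, 0, 0], [0, 0, 0]], [[-0.035, 0, 0], [0, 0, 0]], [[-0.035, 0, 0], [0, 0, 0]], [[-0.03, 0, 0], [0, 0, 0]], [[-0.0162, 0.005, 0], [0, 0, 0]]]' | python3 shift.py
echo '[[[0, 0.0143, 0], [0, 0, 0]], [[0, 0.025, 0], [0, 0, 0]], [[0, 0.035, 0], [0, 0, 0]], [[0, 0.035, 0], [0, 0, 0]], [[0, 0.035, 0], [0, 0, 0]], [[0, 0.035, 0], [0, 0, 0]], [[0, 0.025, 0], [0, 0, 0]], [[0, 0.015, 0], [0, 0, 0]], [[0, 0.005, 0], [0, 0, 0]], [[0, 0, 0], [0, 0, 0]]]' | python3 shift.py
echo '[[[0, 0, 0.01], [0, 0, 0]], [[0, 0, 0.025], [0, 0, 0]], [[0, 0, 0.025], [0, 0, 0]], [[0, 0, 0.025], [0, 0, 0]], [[0, 0, 0.015], [0, 0, 0]], [[0, 0, 0.01], [0, 0, 0]], [[0, 0, 0.004], [0, 0, 0]], [[0, 0, 0.002], [0, 0, 0]], [[0, 0, 0], [0, 0, 0]], [[0, 0, 0], [0, 0, 0]]]' | python3 shift.py
```

```text
time_s: 22.45
ee_pos: [0.4049, -0.0749, 0.2327]
eef_rot: [-3.14, 0.0, 1.569]
force: [0.0, 1.3, -2.7]
grip_width: 0.0296
grip_force: 20.0
time_s: 23.45
ee_pos: [0.6298, -0.073, 0.2324]
eef_rot: [-3.14, -0.0, 1.571]
force: [-0.1, 0.3, -2.0]
grip_width: 0.0295
grip_force: 20.0
time_s: 24.45
ee_pos: [0.6305, -0.0727, 0.1183]
eef_rot: [3.14, 0.0, 1.571]
force: [0.8, -0.2, -1.6]
grip_width: 0.0294
grip_force: 20.0
```

```bash
echo '[[[0, 0, 0.001], [0, 0, 0]], [[0, 0, 0.001], [0, 0, 0]], [[0, 0, 0.001], [0, 0, 0]], [[0, 0, 0.001], [0, 0, 0]], [[0, 0, 0], [0, 0, 0]], [[0, 0, 0], [0, 0, 0]]]' | python3 shift.py
echo '[[[0, 0, 0.0005], [0, 0, 0]], [[0, 0, 0], [0, 0, 0]], [[0, 0, 0], [0, 0, 0]]]' | python3 shift.py
echo '[[[0, 0, 0.0005], [0, 0, 0]], [[0, 0, 0], [0, 0, 0]], [[0, 0, 0], [0, 0, 0]]]' | python3 shift.py
```

```text
time_s: 25.05
ee_pos: [0.6303, -0.0726, 0.1136]
eef_rot: [3.141, 0.0, 1.571]
force: [-0.6, -0.9, -0.6]
grip_width: 0.0292
grip_force: 20.0
time_s: 25.35
ee_pos: [0.6305, -0.0726, 0.1135]
eef_rot: [3.141, 0.0, 1.571]
force: [-0.1, -0.4, 5.2]
grip_width: 0.0292
grip_force: 20.0
time_s: 25.65
ee_pos: [0.6305, -0.0726, 0.1135]
eef_rot: [3.14, 0.0, 1.571]
force: [-2.1, 1.0, 7.9]
grip_width: 0.0293
grip_force: 20.0
```

```bash
echo '[[[0, 0, 0], [0, 0, 0]], [[0, 0, 0], [0, 0, 0]], [[0, 0, 0], [0, 0, 0]], [[0, 0, 0], [0, 0, 0]], [[0, 0, 0], [0, 0, 0]], [[0, 0, 0], [0, 0, 0]]]' | python3 shift.py 0.07
echo '[[[0, 0, -0.01], [0, 0, 0]], [[0, 0, -0.03], [0, 0, 0]], [[0, 0, -0.03], [0, 0, 0]], [[0, 0, -0.03], [0, 0, 0]], [[0, 0, -0.02], [0, 0, 0]], [[-0.0049, -0.0248, 0], [0, 0, 0]], [[-0.006, -0.03, 0], [0, 0, 0]], [[-0.006, -0.03, 0], [0, 0, 0]], [[-0.006, -0.03, 0], [0, 0, 0]], [[-0.006, -0.03, 0], [0, 0, 0]]]' | python3 shift.py 0.094
echo '[[[-0.004, -0.02, 0], [0, 0, 0]], [[-0.002, -0.01, 0], [0, 0, 0]], [[0, 0, 0], [0, 0, 0]], [[0, 0, 0], [0, 0, 0]], [[0, 0, 0], [0, 0, 0]]]' | python3 shift.py
```

```text
time_s: 26.25
ee_pos: [0.6302, -0.0726, 0.1125]
eef_rot: [-3.141, -0.0, 1.571]
force: [0.7, -0.5, -0.4]
grip_width: 0.0699
grip_force: 0.0
time_s: 27.25
ee_pos: [0.4842, -0.1016, 0.2333]
eef_rot: [3.141, 0.0, 1.571]
force: [-0.1, -0.6, 0.2]
grip_width: 0.094
grip_force: 0.0
time_s: 27.75
ee_pos: [0.4561, -0.1074, 0.2325]
eef_rot: [-3.141, -0.0, 1.571]
force: [0.0, 0.0, 1.3]
grip_width: 0.094
grip_force: 0.0
```

```bash
echo '[[[0, 0, 0.02], [0, 0, 0]], [[0, 0, 0.03], [0, 0, 0]], [[0, 0, 0.03], [0, 0, 0]], [[0, 0, 0.03], [0, 0, 0]], [[0, 0, 0.03], [0, 0, 0]], [[0, 0, 0.02], [0, 0, 0]], [[0, 0, 0.0105], [0, 0, 0]], [[0, 0, 0], [0, 0, 0]], [[0, 0, 0], [0, 0, 0]]]' | python3 shift.py
echo '[[[0, 0, 0], [0, 0, 0]], [[0, 0, 0], [0, 0, 0]], [[0, 0, 0], [0, 0, 0]], [[0, 0, 0], [0, 0, 0]], [[0, 0, 0], [0, 0, 0]], [[0, 0, 0], [0, 0, 0]], [[0, 0, 0], [0, 0, 0]], [[0, 0, 0], [0, 0, 0]], [[0, 0, 0], [0, 0, 0]], [[0, 0, 0], [0, 0, 0]]]' | python3 shift.py 0.03 20
echo '[[[0, 0, -0.005], [0, 0, 0]], [[0, 0, -0.015], [0, 0, 0]], [[0, 0, -0.02], [0, 0, 0]], [[0, 0, -0.02], [0, 0, 0]], [[0, 0, -0.02], [0, 0, 0]], [[0, 0, -0.015], [0, 0, 0]], [[0, 0, -0.005], [0, 0, 0]], [[0, 0, 0], [0, 0, 0]]]' | python3 shift.py
```

```text
time_s: 28.65
ee_pos: [0.456, -0.1076, 0.0627]
eef_rot: [3.141, 0.0, 1.571]
force: [0.4, -0.1, -0.1]
grip_width: 0.0939
grip_force: 0.0
time_s: 29.65
ee_pos: [0.4555, -0.1075, 0.0621]
eef_rot: [3.141, 0.0, 1.571]
force: [0.9, -0.5, 0.2]
grip_width: 0.0414
grip_force: 20.0
time_s: 30.45
ee_pos: [0.4555, -0.1075, 0.1624]
eef_rot: [3.141, 0.0, 1.571]
force: [-0.6, -0.6, -1.2]
grip_width: 0.0413
grip_force: 20.0
```

```bash
echo '[[[-0.003, 0.01, 0], [0, 0, 0]], [[-0.006, 0.02, 0], [0, 0, 0]], [[-0.009, 0.028, 0], [0, 0, 0]], [[-0.01, 0.03, 0], [0, 0, 0]], [[-0.01, 0.03, 0], [0, 0, 0]], [[-0.009, 0.028, 0], [0, 0, 0]], [[-0.006, 0.02, 0], [0, 0, 0]], [[-0.0022, 0.009, 0], [0, 0, 0]], [[0, 0, 0], [0, 0, 0]], [[0, 0, 0], [0, 0, 0]]]' | python3 shift.py
echo '[[[0, 0, 0.01], [0, 0, 0]], [[0, 0, 0.02], [0, 0, 0]], [[0, 0, 0.02], [0, 0, 0]], [[0, 0, 0.013], [0, 0, 0]], [[0, 0, 0.007], [0, 0, 0]], [[0, 0, 0.003], [0, 0, 0]], [[0, 0, 0.002], [0, 0, 0]], [[0, 0, 0.001], [0, 0, 0]], [[0, 0, 0], [0, 0, 0]], [[0, 0, 0], [0, 0, 0]]]' | python3 shift.py
echo '[[[0, 0, 0.001], [0, 0, 0]], [[0, 0, 0.001], [0, 0, 0]], [[0, 0, 0.001], [0, 0, 0]], [[0, 0, 0.001], [0, 0, 0]], [[0, 0, 0], [0, 0, 0]], [[0, 0, 0], [0, 0, 0]]]' | python3 shift.py
echo '[[[0, 0, 0.0005], [0, 0, 0]], [[0, 0, 0], [0, 0, 0]], [[0, 0, 0], [0, 0, 0]]]' | python3 shift.py
```

```text
time_s: 31.45
ee_pos: [0.6301, -0.1626, 0.1608]
eef_rot: [-3.14, -0.001, 1.571]
force: [0.8, -1.3, -1.1]
grip_width: 0.0413
grip_force: 20.0
time_s: 32.45
ee_pos: [0.6306, -0.1627, 0.0865]
eef_rot: [3.141, 0.0, 1.571]
force: [-0.2, 0.2, -1.9]
grip_width: 0.0416
grip_force: 20.0
time_s: 33.05
ee_pos: [0.6305, -0.1627, 0.0821]
eef_rot: [3.141, 0.0, 1.571]
force: [-0.2, 0.3, -0.3]
grip_width: 0.0414
grip_force: 20.0
time_s: 33.35
ee_pos: [0.6306, -0.1628, 0.082]
eef_rot: [3.141, 0.0, 1.571]
force: [-0.6, 0.7, 5.8]
grip_width: 0.0414
grip_force: 20.0
```

Release, rise, retreat well back, and check.

```bash
echo '[[[0, 0, 0], [0, 0, 0]], [[0, 0, 0], [0, 0, 0]], [[0, 0, 0], [0, 0, 0]], [[0, 0, 0], [0, 0, 0]], [[0, 0, 0], [0, 0, 0]], [[0, 0, 0], [0, 0, 0]]]' | python3 shift.py 0.07
echo '[[[0, 0, -0.01], [0, 0, 0]], [[0, 0, -0.03], [0, 0, 0]], [[0, 0, -0.03], [0, 0, 0]], [[0, 0, -0.03], [0, 0, 0]], [[0, 0, -0.03], [0, 0, 0]], [[0, 0, -0.03], [0, 0, 0]], [[-0.02, -0.03, 0], [0, 0, 0]], [[-0.02, -0.03, 0], [0, 0, 0]], [[-0.02, -0.03, 0], [0, 0, 0]], [[-0.02, -0.03, 0], [0, 0, 0]]]' | python3 shift.py 0.094
echo '[[[-0.03, -0.03, 0], [0, 0, 0]], [[-0.03, -0.03, 0], [0, 0, 0]], [[-0.03, -0.03, 0], [0, 0, 0]], [[-0.03, -0.03, 0], [0, 0, 0]], [[-0.03, 0, 0], [0, 0, 0]], [[-0.03, 0, 0], [0, 0, 0]], [[-0.02, 0, 0], [0, 0, 0]], [[0, 0, 0], [0, 0, 0]], [[0, 0, 0], [0, 0, 0]]]' | python3 shift.py
python3 - <<'E'
from h import *
V=((.6297,.1072,.17,.016),(.630,.0172,.138,.021),(.6306,-.0728,.106,.015),(.6312,-.1628,.074,.021))
for n,(x0,x1,y0,y1) in (("top",(150,480,90,200)),("side",(150,320,80,320))):
    c=viewer.camera(n);s=4;img=cv2.resize(c["pixels"],None,fx=s,fy=s,interpolation=cv2.INTER_CUBIC)
    for x,y,h,r in V:
        for z,rr,k in((.02,.036,(255,0,0)),(.02+h,r,(0,0,255))): cv2.polylines(img,[np.round(proj(c,circ(x,y,z,rr))*s+1.5).astype(int)],False,k,1)
    im=img[y0*s:y1*s,x0*s:x1*s]; f=min(800/im.shape[1],600/im.shape[0],1); cv2.imwrite(f"pics/{n}3.png",cv2.resize(im,None,fx=f,fy=f,interpolation=cv2.INTER_AREA))
E
```

```text
time_s: 33.95
ee_pos: [0.6304, -0.1627, 0.0815]
eef_rot: [-3.142, -0.0, 1.571]
force: [-0.3, 0.0, 0.1]
grip_width: 0.0696
grip_force: 0.0
time_s: 34.95
ee_pos: [0.5092, -0.2432, 0.2424]
eef_rot: [3.141, 0.0, 1.571]
force: [0.1, -0.6, 0.2]
grip_width: 0.094
grip_force: 0.0
time_s: 35.85
ee_pos: [0.3904, -0.4424, 0.2419]
eef_rot: [3.141, -0.0, 1.57]
force: [-0.7, -0.0, -0.6]
grip_width: 0.0935
grip_force: 0.0
```

View pics/top3.png

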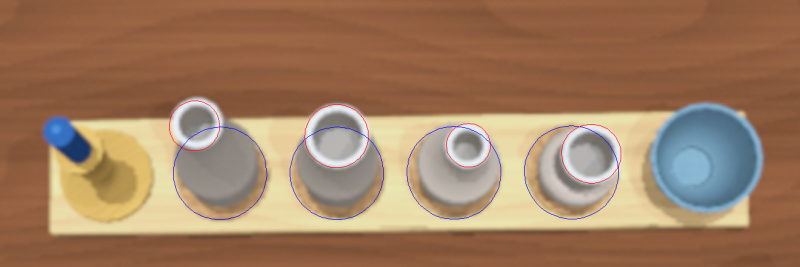

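View pics/side3.png

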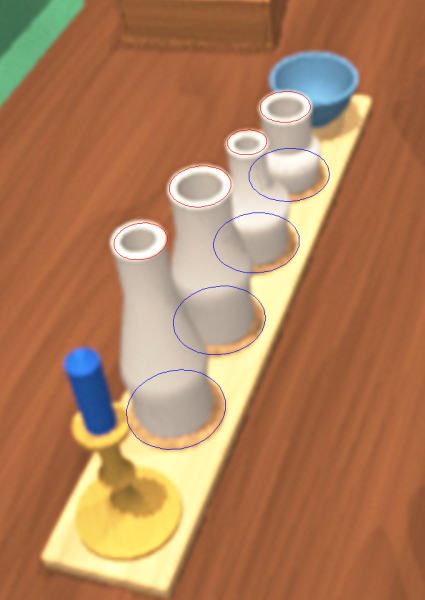

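All four vases stand upright and centred, with rims and mats on the predicted circles to within about 2 mm. They step down from the candlestick to the bowl, and neither of those has moved.

```bash
python3 -c "
from station import ctrl, viewer, ticket, get_obs
print(ticket.hand_in())"
```

```text
the job is handed in; nothing more can be done
None
```

The four vases stand upright in the middle of their mats, tallest beside the candlestick down to shortest beside the bowl; the candlestick and bowl were not moved, and the job was handed in at about 36 s.

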